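Plug-gauge a turbo flange hole and hold the loupe over it

ROBOT

A 6-joint arm with a two-finger parallel gripper is mounted at the origin on the work surface. World frame = base frame: x ahead of the robot, y to its left, z up, the work surface at z = 0. Lengths are in m, angles in degrees, forces in N, time in s.
With the tool pointing down it reaches from about 0.3 to 0.75 m from the base axis. Payload 8.5 kg.
Tool frame: the origin (TCP) lies between the finger pads; the fingertips stand env.finger_overhang ahead of it and the grasp point (between the pads) lies 2 mm behind it (env.finger_overhang is the distance from the TCP to the fingertips, in m); z points along the fingers, y is the line along which they close (so a half turn about z gives the same grasp; the last joint's range is limited). The gripper opens to 85 mm and grips with 20 to 120 N. Pads are 22 mm wide; open, the fingers measure 114 mm over their backs; the gripper's body (76 mm by 85 mm) begins 54 mm behind the grasp point. The pads swing forward as they close: fully open they stand 13 mm farther back than shut.
Start: joints at [53.039, 21.807, 74.336, -0, 83.858, -12.336], TCP at [0.229, 0.5, 0.248] pointing down, gripper open.
Joint ranges: [-178.18, 178.18], [-50.72, 133.34], [12.68, 142.11], [-81.47, 261.47], [9.98, 163.14], [-165.26, 165.26]. Speed limits (degrees/s): [136.94, 136.94, 180, 180, 180, 180].

INTERFACE

Orientations are given as a 3x3 rotation matrix whose columns are the frame's x, y, z axes.
In Python, from rig import env gives the robot as it stands. The module is installed in compiled form; this text tells all that it offers.
- The arm moves only by the tool jog_arm, never from a script. Its arguments are lists of equal length, an entry for each row: "hand": the finger opening in m, from 0 to 0.0854; "travel": the shift along the world's x, y, z in m, a list of three; "yaw": the turn about the world's z in rad. A call has exactly 5 rows; each row shifts and turns the commanded pose from where the row before left it; what a row does not reach is not made up. A row lasts 1/8 s, in which the tool goes at most 62.5 mm and 10.7 degrees, less where a joint would pass 70% of its speed; a pose out of reach is approached as far as the arm can. A call is refused whole if a number of a shift passes 0.0625 or a number of a turn 0.188, either way. A call with a gripper value outside its range is refused whole. The fingers move at their own pace and stop on an object; "grip_force" is the grip in N (left out, the last holds). Time passes only in rows, so rows that do not move let the fingers close, or fill a call up. It gives the time, the measured TCP pose, the force, the opening and the grip force at its end, in the units of the state.
- env.observe(): the state, without advancing time (a new reading comes with each control period).
- env.get_image(name): name is "scene" or "top"; returns the picture (480x640x3 uint8, red, green, blue); there is no depth.
- env.calibration(name): a dict with "fx", "fy", "cx", "cy" (pixels), "position" and "rotation" of the camera in the world. Camera axes: x right, y down, z forward; pixel columns grow to the right and rows downward; lengths in m; the calibration is good to about 2 mm. A picture is of the moment at which its call begins. calibration takes no time and is no camera call.
- env.close_job(): hands the job in; it is judged then, once.
The state is a dict: "time_s": time; "q": joint angles; "qvel": joint speeds; "joint_efforts": joint torques, N m; "position": TCP position; "tool_rot": TCP orientation; "ft_force": force on the tool from outside, world axes, zero at the start; "wrist_torque": the same for the moment, N m; "grip_width": finger opening in m; "gripper_force": force on a finger pad.
Only numpy, scipy, OpenCV 4.12 (cv2) and the standard library are available. Lean on these libraries where they do the work, as an engineer would, in place of code of your own. Each camera call takes 0.05 s, during which the arm holds its last target. There are 200 camera calls.

TASK

Take the green-handled plug gauge from the wooden rack (not the red one), put it down through the open hole in the ear of the flange clamped in the low vise until its shoulder sits on the flange, and let go of it. Then pick up the orange-handled loupe and hold it level over the gauge, with the lens centred above the gauge and at the height of the red collar on the focus stand, so that the fit can be inspected. Finish while still holding the loupe there, touching nothing with it, and leave the red gauge, the collar and the other things on the bench where they are.

Things in the scene. Friction and masses are not known exactly. Their poses are not given: they have to be found in the camera images.
- go_gauge_grip (a point): Green-handled plug gauge, 83 mm long overall, upright, about 70 g. This point is the middle of its round handle (14 mm diameter, 44 mm long); z points up the gauge. Handle top 22 mm above the point; below the point: steel shoulder (20 mm diameter, 4 mm thick) with its underside 26 mm below, then a round shank of 10 mm diameter with a chamfered tip, tip end 61 mm below. It stands in one of the two rack holes (either one), shoulder resting on the rack top.
- nogo_gauge_grip (a point): Red-handled plug gauge of the same shape and size, standing in the other rack hole; the point is the middle of its handle. Not to be used: leave it in the rack.
- rack: Fixed wooden block, 50 x 150 x 38 mm (x, y, z), origin at the centre of its underside; two upright holes (13 mm) 90 mm apart along its y. The gauges stand in them.
- flange_hole (a point): Centre of the mouth of the open hole in the flange's ear, on the flange's flat top face, 85 mm above the bench; z up. The hole is 12 mm wide with a small chamfer, straight through the 12 mm thick aluminium flange, with free space for the shank below it. The flange's dark round bore lies 42 mm away along this point's -y; the other ear, 84 mm away, is closed by a bolt head 7 mm high.
- vise: Fixed low dark-green machine vise, 220 x 100 mm and 65 mm high, origin at the centre of its underside; screw and T-bar reach 135 mm to its -x at 48 mm height. It clamps the flange (top at 85 mm, 120 mm long along y).
- loupe: Loupe with a round lens in a black frame (outer diameter 68 mm, 10 mm thick) and a straight orange handle, about 90 g. Origin at the lens centre, half-way through its thickness; z is the lens axis (up as it lies, level when z is vertical), x points from the handle to the lens. It lies level on its cradle.
- loupe_grip (a point): The place to grip the loupe: on the handle, 80 mm behind the lens centre (along -x of the loupe), near its centre of mass, at the same height as the lens centre. The handle is a bar 16 mm wide (along y), 20 mm high, from 34 to 146 mm behind the lens centre; as it lies, it is 45 mm above the bench at mid height and free on both sides and below for the middle 80 mm.
- cradle: Fixed dark wooden cradle under the loupe; origin on the bench straight below the lens as it lies; base plate 200 x 60 x 8 mm, a block (40 mm high) under the lens and a post (35 mm high) under the handle's end.
- collar_mark (a point): Middle of the red collar (40 mm diameter, 8 mm thick) on the post of the focus stand; its height (about 175 to 225 mm above the bench) is the height for the lens centre. The collar is held by stiff friction: do not move it.
- focus_stand: Fixed focus stand: grey base 50 x 60 x 50 mm, thin upright steel post up to 280 mm, beyond the vise as seen from the robot; origin at the centre of its underside.
- paper_cup: Green paper cup, 76 mm wide, 90 mm high, upright. Bystander.
- spray_bottle: Black bottle, 68 mm wide, 190 mm high, upright. Bystander.
- bearing: Steel bearing ring, 52 mm wide, 15 mm high, lying flat. Bystander.
- wrench: Wrench lying on the bench. Bystander.
- screwdriver: Screwdriver lying on the bench. Bystander.
Not all that is in view belongs to the job. What is meant by the loupe is not purple, and is the smaller of those in its own colour.

How it is judged:
By the outcome, as a careful person would: the job done as asked, in the order asked, and still so for the second after the job is handed in, while the arm keeps its last pose, push and grip.
It also fails if it takes over 58 s, if anything falls off the work surface, if the arm or the gripper's body presses on something with over 40 N, if the wrist force passes 120 N, or if a joint passes its speed limit or range.

## Working session

There is one attempt and no reset: what is moved stays moved. The work goes in short steps, Python scripts to look and compute and a tool call to move; the robot and the scene stay as the last step left them, time stands still between calls to the robot, and variables do not carry over. Pictures are saved under pics/ and viewed, at most 10 in all, crops included, and the job is handed in when it is done.

Besides the shell and the picture viewer there is one more tool, called after "Emit:" as name([rows], argument=value, ...), one row to a line, values as JSON. jog_arm: Moves the arm, as the interface text tells. Its arguments: {"type":"object","properties":{"hand":{"type":"array"},"travel":{"type":"array"},"yaw":{"type":"array"},"grip_force":{"type":"number"}},"required":["hand","travel","yaw"]}

```bash
mkdir -p pics
python3 - <<'E'
from rig import env
import cv2,numpy as np
for n in("scene","top"):
    im=env.get_image(n); cv2.imwrite(f"pics/{n}0.png",im[:,:,::-1]); c=env.calibration(n)
    print(n,{k:np.round(v,4).tolist() for k,v in c.items()})
o=env.observe(); print(o["time_s"],o["position"],o["tool_rot"],env.finger_overhang,o["grip_width"])
E
```

```text
scene {'fx': 603.443, 'fy': 603.443, 'cx': 320.8162, 'cy': 236.7647, 'position': [1.2186, 0.7284, 1.1474], 'rotation': [[-0.7015, 0.5209, -0.4864], [0.7124, 0.4947, -0.4978], [-0.0187, -0.6957, -0.7181]]}
top {'fx': 553.322, 'fy': 553.322, 'cx': 324.3302, 'cy': 240.3917, 'position': [0.3026, 0.0241, 1.4909], 'rotation': [[-0.0021, -0.9899, 0.1416], [-1.0, 0.0012, -0.007], [0.0067, -0.1416, -0.9899]]}
0.1 [0.22902911 0.49978398 0.24777202] [[-9.09071442e-01  4.16639505e-01 -7.97624808e-04]
 [ 4.16640166e-01  9.09070896e-01 -1.03827948e-03]
 [ 2.92509250e-04 -1.27619276e-03 -9.99999143e-01]] 0.017 0.08556480017902802
```

View pics/scene0.png

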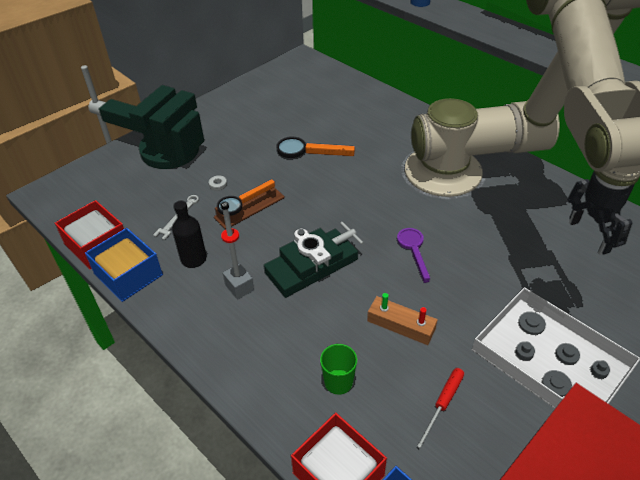

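View pics/top0.png

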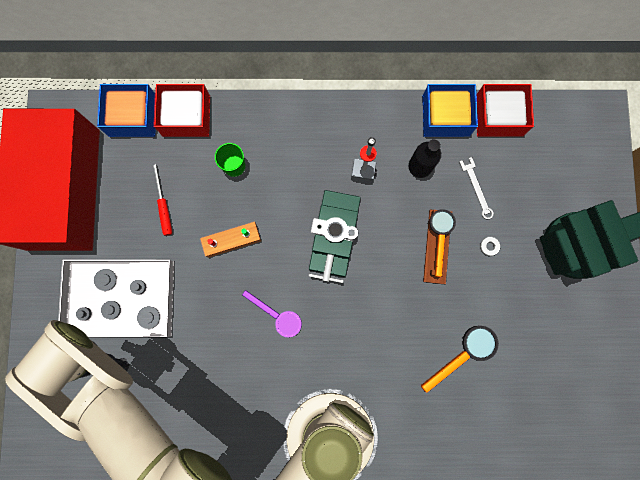

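The top view shows the green gauge at about (245,233), the red gauge at (211,242), the flange at (335,230), the loupe on its cradle with its lens at (441,222), and the collar at (368,153). The larger orange loupe, at (480,343), is a decoy. Next I'll zoom in on the flange and measure.

```bash
cat > h.py <<'E'
import numpy as np,cv2
from rig import env
def ray(n,uv):
    c=env.calibration(n);d=np.array([(uv[0]-c["cx"])/c["fx"],(uv[1]-c["cy"])/c["fy"],1.])
    return np.array(c["position"]),np.array(c["rotation"])@d
def plane(n,uv,z):
    p,d=ray(n,uv);return p+d*(z-p[2])/d[2]
def tri(a,b):
    A=np.zeros((3,3));y=np.zeros(3);R=[]
    for n,uv in(("scene",a),("top",b)):
        p,d=ray(n,uv);d/=np.linalg.norm(d);M=np.eye(3)-np.outer(d,d);A+=M;y+=M@p;R.append((p,d))
    x=np.linalg.solve(A,y);return x,[np.linalg.norm(np.cross(x-p,d)) for p,d in R]
def blobs(im,lo,hi,box,k=3):
    x0,y0,x1,y1=box;h=cv2.cvtColor(im[y0:y1,x0:x1],cv2.COLOR_RGB2HSV)
    m=cv2.inRange(h,np.array(lo),np.array(hi))
    n,l,s,c=cv2.connectedComponentsWithStats(m)
    o=sorted(range(1,n),key=lambda i:-s[i,4])[:k]
    return [(c[i]+[x0,y0],s[i]+np.array([x0,y0,0,0,0]),np.argwhere(l==i)[:,::-1]+[x0,y0]) for i in o]
E
python3 - <<'E'
from h import *
S=cv2.imread("pics/scene0.png");T=cv2.imread("pics/top0.png")
def z(im,b,f):return cv2.resize(im[b[1]:b[3],b[0]:b[2]],None,fx=f,fy=f,interpolation=cv2.INTER_CUBIC)
a=np.hstack([z(S,(280,210,380,280),4),z(T,(290,195,390,265),4)])
b=np.hstack([z(S,(350,280,450,350),4),z(T,(190,205,290,275),4)])
cv2.imwrite("pics/crop1.png",np.vstack([a,b]))
S=S[:,:,::-1];T=T[:,:,::-1]
def show(t,L):
    for c,s,p in L: print(t,c.round(1),s.tolist())
show("green S",blobs(S,(50,150,60),(70,255,255),(350,280,450,350),2))
show("green T",blobs(T,(50,150,60),(70,255,255),(190,205,290,275),2))
show("red S",blobs(S,(0,200,80),(4,255,255),(350,280,450,350),2))
show("collar S",blobs(S,(0,180,80),(6,255,255),(210,220,250,250),2))
show("collar T",blobs(T,(0,180,80),(6,255,255),(350,135,390,170),2))
show("handle S",blobs(S,(8,190,120),(18,255,255),(210,170,290,225),2))
show("handle T",blobs(T,(8,190,120),(20,255,255),(420,200,460,290),2))
show("lens S",blobs(S,(80,20,90),(110,140,255),(210,185,250,225),2))
show("lens T",blobs(T,(80,20,90),(110,140,255),(420,200,460,245),2))
E
```

```text
green S [384.5 300.3] [382, 293, 6, 16, 78]
green S [350.3 348.7] [350, 348, 2, 2, 3]
green T [245.6 233.4] [243, 231, 6, 5, 14]
green T [241.  230.5] [241, 230, 1, 2, 2]
red S [422.1 315. ] [419, 308, 7, 15, 76]
collar S [229.8 236. ] [221, 229, 18, 14, 158]
collar T [367.5 153.8] [360, 146, 16, 16, 158]
handle S [256.4 189.5] [239, 180, 35, 20, 178]
handle T [437.3 256.1] [434, 234, 8, 43, 76]
handle T [442.7 249.4] [441, 237, 4, 25, 46]
lens S [231.8 203.7] [220, 198, 20, 14, 145]
lens S [242.7 191.6] [236, 188, 14, 9, 32]
lens T [442.2 221.7] [432, 211, 22, 22, 360]
lens T [425.8 234.8] [424, 225, 4, 20, 24]
```

View pics/crop1.png

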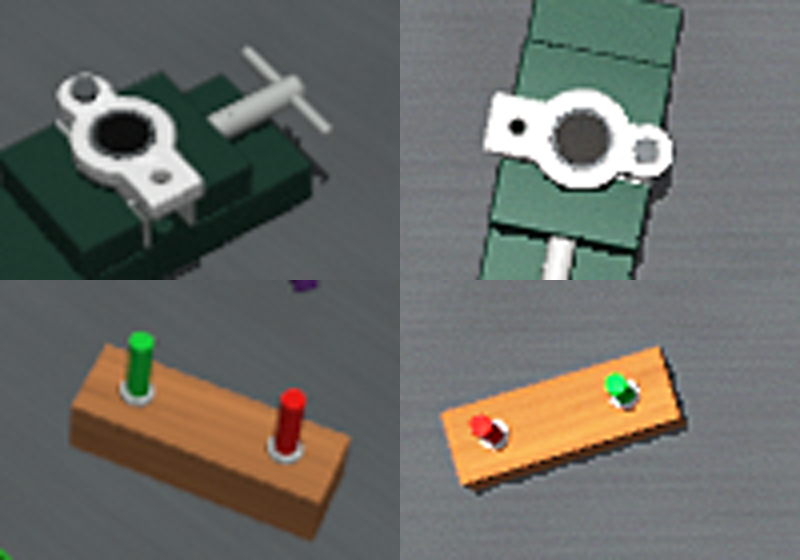

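The crop shows the open hole in the square ear, at top (319.0,226.4) and scene (319.9,253.9). The other ear is closed by the bolt. The green gauge's handle top is at scene (385,294.7) and top (244.3,231.7).

Run:
```python
from h import *
np.set_printoptions(precision=4,suppress=True)
S=cv2.imread("pics/scene0.png")[:,:,::-1];T=cv2.imread("pics/top0.png")[:,:,::-1]
def dark(im,b,th):
    g=cv2.cvtColor(im,cv2.COLOR_RGB2GRAY)[b[1]:b[3],b[0]:b[2]].astype(float)
    w=np.clip(th-g,0,None);y,x=np.mgrid[b[1]:b[3],b[0]:b[2]];return np.array([(w*x).sum(),(w*y).sum()])/w.sum()
hT=dark(T,(316,224,323,231),200);hS=dark(S,(316,251,325,258),190)
print("hole px",hT,hS,plane("top",hT,.085),plane("scene",hS,.085),tri(hS,hT))
def bore(im,b):
    bl=blobs(im,(0,0,0),(180,255,95),b,1)[0];return bl[0],bl[1]
for n,im,b in(("top",T,(325,218,345,242)),("scene",S,(300,235,322,252))):
    c,s=bore(im,b);print("bore",n,c,s,plane(n,c,.085))
# gauge tops
for nm,a,b in(("green",(385,294.7),(244.3,231.7)),("red",(422.6,309.2),(210.4,241.3))):
    print(nm,plane("scene",a,.086),plane("top",b,.086),tri(a,b))
print("sh green",plane("scene",(384,308),.041),plane("top",(246,233.5),.042), "red",plane("scene",(421.3,321.5),.041))
print("collar",tri((229.8,236),(367.5,153.8)))
for n,uv in(("scene",(231.8,203.7)),("top",(442.2,221.7))): print("lens",n,plane(n,uv,.048))
print("lens tri",tri((231.8,203.7),(442.2,221.7)))
for n,im,b in(("scene",S,(210,170,290,225)),("top",T,(428,232,455,290))):
    h=cv2.cvtColor(im[b[1]:b[3],b[0]:b[2]],cv2.COLOR_RGB2HSV);m=cv2.inRange(h,(8,190,190),(22,255,255))
    p=np.argwhere(m)[:,::-1]+[b[0],b[1]]
    P=np.array([plane(n,q,.055)[:2] for q in p]);c=P.mean(0);u=np.linalg.svd(P-c)[2][0];t=(P-c)@u
    print("handle",n,len(p),c,u,np.degrees(np.arctan2(u[1],u[0])),t.min(),t.max(),(P[t.argmin()],P[t.argmax()]))
c=lambda im,b:cv2.resize(im[b[1]:b[3],b[0]:b[2]],None,fx=4,fy=4,interpolation=cv2.INTER_CUBIC)
cv2.imwrite("pics/crop2.png",np.hstack([c(S,(205,165,295,265)),c(T,(350,130,460,290))[:400],c(T,(415,200,465,300))])[:,:,::-1])
```

```text
hole px [318.876  226.2562] [319.7726 253.9774] [0.5405 0.0282 0.085 ] [0.5414 0.0302 0.085 ] (array([0.5405, 0.0286, 0.0831]), [np.float64(0.0004946515923081412), np.float64(0.0004946515923082958)])
bore top [335.0073 229.2409] [329 223  13  13 137] [ 0.5327 -0.0133  0.085 ]
bore scene [310.2055 243.1644] [303 238  16  12 146] [ 0.5321 -0.0116  0.085 ]
green [0.5293 0.2232 0.086 ] [0.5263 0.2197 0.086 ] (array([0.5267, 0.2207, 0.0816]), [np.float64(0.0004959859896421429), np.float64(0.0004959859896420511)])
red [0.5034 0.3087 0.086 ] [0.5015 0.306  0.086 ] (array([0.5017, 0.307 , 0.0829]), [np.float64(0.0005104640576482943), np.float64(0.0005104640576483398)])
sh green [0.5312 0.2252 0.041 ] [0.5285 0.2213 0.042 ] red [0.5024 0.31   0.041 ]
collar (array([ 0.7034, -0.0909,  0.1818]), [np.float64(0.00036109149679866136), np.float64(0.0003610914967987389)])
lens scene [ 0.5506 -0.2943  0.048 ]
lens top [ 0.5587 -0.2986  0.048 ]
lens tri (array([ 0.5551, -0.2945,  0.0521]), [np.float64(0.004123703100169955), np.float64(0.004123703100170088)])
handle scene 131 [ 0.4696 -0.2853] [ 0.9942 -0.1072] -6.155740293356503 -0.054154276291001495 0.053511112108842636 (array([ 0.4156, -0.2815]), array([ 0.5232, -0.2873]))
handle top 197 [ 0.4694 -0.2892] [-0.9941  0.1083] 173.78116474385678 -0.05500642976610234 0.0558272397301594 (array([ 0.5246, -0.2902]), array([ 0.4141, -0.2815]))
```

View pics/crop2.png

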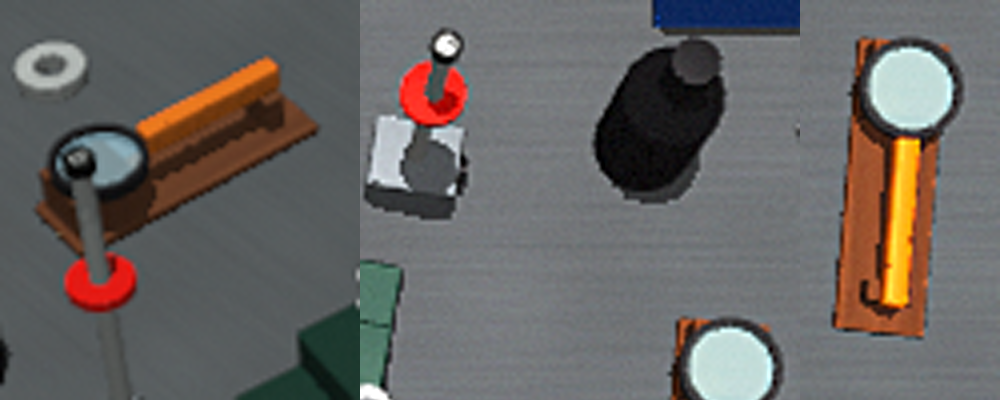

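The loupe lies on its cradle at about (0.5585,-0.297), heading -6.2°. Its grip point is at about (0.479,-0.288), and the collar is about 0.182–0.185 high. Moving to the green gauge at about (0.5285,0.222).

Emit:
jog_arm([
  [0.037, -0.035, -0.005],
  [0.037, -0.035, -0.005],
  [0.037, -0.035, -0.005],
  [0.037, -0.035, -0.005],
  [0.037, -0.035, -0.005],
], hand=[0.06, 0.06, 0.06, 0.06, 0.06], yaw=[0.04, 0.04, 0.04, 0.04, 0.04], grip_force=40)

```text
time_s: 0.72
position: [0.4151, 0.3236, 0.223]
tool_rot: [[-0.974, 0.226, -0.0], [0.226, 0.974, -0.0], [0.0, -0.0, -1.0]]
ft_force: [0.1, 0.5, -0.5]
grip_width: 0.0599
gripper_force: 0.0
```

Emit:
jog_arm([
  [0.037, -0.035, -0.01],
  [0.037, -0.035, -0.015],
  [0.0405, -0.033, -0.015],
  [0, 0, -0.02],
  [0, 0, 0],
], hand=[0.06, 0.06, 0.06, 0.06, 0.06], yaw=[0.04, 0.04, 0.041, 0, 0])

```text
time_s: 1.35
position: [0.5281, 0.2215, 0.1618]
tool_rot: [[-0.994, 0.109, -0.004], [0.109, 0.994, -0.001], [0.004, -0.001, -1.0]]
ft_force: [-0.4, 0.2, -0.2]
grip_width: 0.0597
gripper_force: 0.0
```

Emit:
jog_arm([
  [0, 0, -0.035],
  [0, 0, -0.035],
  [0, 0, -0.02],
  [0, 0, -0.006],
  [0, 0, 0],
], hand=[0.06, 0.06, 0.06, 0.06, 0.06], yaw=[0, 0, 0, 0, 0])

```text
time_s: 1.98
position: [0.5288, 0.2224, 0.0682]
tool_rot: [[-0.994, 0.108, 0.001], [0.108, 0.994, 0.0], [-0.001, 0.0, -1.0]]
ft_force: [0.3, 0.2, 0.5]
grip_width: 0.0605
gripper_force: 0.0
```

Run:
```python
from h import *
im=env.get_image("scene"); print(env.observe()["position"])
cv2.imwrite("pics/g1.png",cv2.resize(im[230:370,300:480],None,fx=4,fy=4,interpolation=cv2.INTER_CUBIC)[:,:,::-1])
```

```text
[0.5290522  0.2223347  0.06845164]
```

View pics/g1.png

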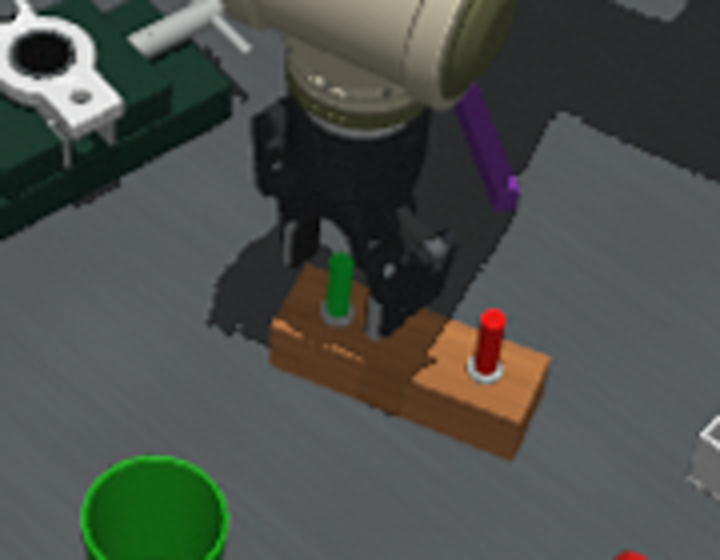

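The green gauge stands between the open fingers, with its handle at crop (340,285). The red gauge is clear. Closing.

Emit:
jog_arm([
  [0, 0, -0.001],
  [0, 0, 0],
  [0, 0, 0],
  [0, 0, 0],
  [0, 0, 0],
], hand=[0.03, 0.0, 0.0, 0.0, 0.0], yaw=[0, 0, 0, 0, 0], grip_force=50)

```text
time_s: 2.65
position: [0.5288, 0.222, 0.0667]
tool_rot: [[-0.994, 0.109, 0.001], [0.109, 0.994, 0.0], [-0.001, 0.0, -1.0]]
ft_force: [-0.9, -0.0, 5.3]
grip_width: 0.0127
gripper_force: 48.9
```

Emit:
jog_arm([
  [0, 0, 0.02],
  [0, 0, 0.035],
  [0, 0, 0.04],
  [0, 0, 0.025],
  [0, -0.02, 0],
], hand=[0, 0, 0, 0, 0], yaw=[0, 0, 0, 0, 0])

```text
time_s: 3.28
position: [0.5291, 0.2022, 0.1875]
tool_rot: [[-0.994, 0.107, 0.003], [0.107, 0.994, 0.0], [-0.003, 0.001, -1.0]]
ft_force: [1.0, -0.0, -1.0]
grip_width: 0.0122
gripper_force: 48.7
```

Emit:
jog_arm([
  [0.003, -0.045, 0],
  [0.004, -0.05, 0],
  [0.003, -0.05, 0],
  [0.002, -0.027, -0.015],
  [0, 0, -0.015],
], hand=[0, 0, 0, 0, 0], yaw=[0, 0, 0, 0, 0])

```text
time_s: 3.9
position: [0.5399, 0.027, 0.1544]
tool_rot: [[-0.994, 0.112, -0.002], [0.112, 0.994, -0.0], [0.002, -0.0, -1.0]]
ft_force: [0.0, 0.4, -0.9]
grip_width: 0.0128
gripper_force: 48.8
```

Run:
```python
from h import *
im=env.get_image("scene"); t=env.get_image("top");o=env.observe();print(o["position"],o["ft_force"])
cv2.imwrite("pics/raw_s.png",im[:,:,::-1])
r=lambda a,f:cv2.resize(a,None,fx=f,fy=f,interpolation=cv2.INTER_CUBIC)[:,:,::-1]
cv2.imwrite("pics/g2.png",np.hstack([r(im[210:285,285:360],7)[:525],r(t[195:270,300:335],7)]))
```

```text
[0.53914346 0.02876191 0.15355163] [ 0.35723743  0.01331973 -0.69455369]
```

View pics/g2.png

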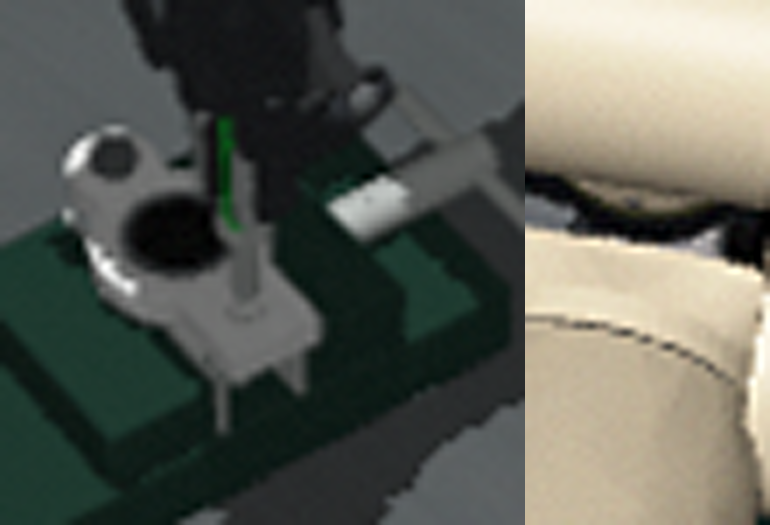

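Run:
```python
from h import *
a=cv2.imread("pics/raw_s.png",0); b=cv2.imread("pics/scene0.png",0)
print("cols",list(range(312,329)))
for r in range(242,260): print(r,a[r,312:329],b[r,312:329])
def proj(P):
    c=env.calibration("scene");q=np.array(c["rotation"]).T@(np.array(P)-c["position"]);return q[0]/q[2]*c["fx"]+c["cx"],q[1]/q[2]*c["fy"]+c["cy"]
for P in((.5405,.0298,.09),(.5405,.0298,.112),(.5405,.0298,.085),(.5505,.0298,.085),(.5405,.0398,.085)):print(P,proj(P))
```

```text
cols [312, 313, 314, 315, 316, 317, 318, 319, 320, 321, 322, 323, 324, 325, 326, 327, 328]
242 [ 7  4  5 33 81 83 70 76 84 82 83 70 38 22 23 21 22] [ 14  15  14  16  12  63  96 205 225 224 232 150  52  43  46  47  44]
243 [ 9  9  6 15 73 90 93 87 85 88 87 67 35 22 24 25 20] [ 16  14  12  13  10  33  67 205 227 224 231 158  63  44  46  47  46]
244 [10  9  3  3 31 71 92 90 86 88 90 70 35 19 23 21 24] [ 14  15  16  10   5  64  78 202 227 224 230 157  63  43  46  45  46]
245 [  5   5   7   6  15  46  75  84  84  84 104  77  33  19  22  22  24] [ 14  12  13  12  33  75  84 199 225 225 232 146  48  43  45  46  48]
246 [  9  11   8  12  31  53  73  83  83  83 106  76  31  19  23  22  22] [ 13  11   7  13  64 129 193 222 222 225 219 127  40  43  46  48  47]
247 [  0  15  24  34  62  86  84  83  82  79 106  84  34  19  22  22  24] [  6  14  48  69  81 192 228 225 229 229 229 166  73  40  44  45  46]
248 [ 33  35  60  68  95 101  85  82  83  78 105 111  79  36  20  22  22] [ 68  71  79 108 185 224 227 224 225 227 230 227 162  75  39  45  47]
249 [ 66  92 105 105 109 102  85  82  82  78 105 116
[... 1271 characters left out ...]
3 113 113 111 112 112 112 111 110 107 108 110] [101  97 109 193 229 229 228 227 228 229 232 209 198 155 108 110 117]
259 [100 100  98 100 107 111 112 113 113 112 112 109 109 107 108 111  92] [ 95  99  97 120 194 228 230 230 233 209 195 148 130 119 106 115  97]
(0.5405, 0.0298, 0.09) (np.float64(319.8690580695836), np.float64(252.26415572104213))
(0.5405, 0.0298, 0.112) (np.float64(319.6841959605258), np.float64(245.93726708663428))
(0.5405, 0.0298, 0.085) (np.float64(319.9105066835997), np.float64(253.68273071332462))
(0.5505, 0.0298, 0.085) (np.float64(316.95863583629915), np.float64(255.92940666594663))
(0.5405, 0.0398, 0.085) (np.float64(322.9020839814863), np.float64(255.82092035262008))
```

Emit:
jog_arm([
  [0.0005, 0.001, 0],
  [0, 0, -0.003],
  [0, 0, -0.002],
  [0, 0, -0.002],
  [0, 0, 0],
], hand=[0, 0, 0, 0, 0], yaw=[0, 0, 0, 0, 0])

```text
time_s: 4.62
position: [0.5411, 0.031, 0.1492]
tool_rot: [[-0.994, 0.108, -0.0], [0.108, 0.994, -0.0], [0.0, -0.0, -1.0]]
ft_force: [0.1, 0.1, -1.8]
grip_width: 0.0125
gripper_force: 48.8
```

Emit:
jog_arm([
  [0, 0, -0.002],
  [0, 0, -0.002],
  [0, 0, 0],
  [0, 0, 0],
  [0, 0, 0],
], hand=[0, 0, 0, 0, 0], yaw=[0, 0, 0, 0, 0])

```text
time_s: 5.25
position: [0.5418, 0.0309, 0.1476]
tool_rot: [[-0.994, 0.108, 0.004], [0.108, 0.994, -0.001], [-0.004, -0.0, -1.0]]
ft_force: [-4.2, 0.1, 17.3]
grip_width: 0.013
gripper_force: 51.0
```

Emit:
jog_arm([
  [-0.0005, 0, 0],
  [-0.0005, 0, 0],
  [-0.0005, 0, 0],
  [0, 0, 0],
  [0, 0, 0],
], hand=[0, 0, 0, 0, 0], yaw=[0, 0, 0, 0, 0])

```text
time_s: 5.88
position: [0.5411, 0.0309, 0.1476]
tool_rot: [[-0.994, 0.109, 0.006], [0.109, 0.994, -0.001], [-0.006, 0.0, -1.0]]
ft_force: [-1.0, 0.7, 14.8]
grip_width: 0.0126
gripper_force: 50.6
```

Emit:
jog_arm([
  [0, -0.0005, 0],
  [0, -0.0005, 0],
  [0, -0.0005, 0],
  [0, 0, 0],
  [0, 0, 0],
], hand=[0, 0, 0, 0, 0], yaw=[0, 0, 0, 0, 0])

```text
time_s: 6.5
position: [0.541, 0.0302, 0.1475]
tool_rot: [[-0.994, 0.109, 0.005], [0.109, 0.994, 0.001], [-0.005, 0.002, -1.0]]
ft_force: [-0.3, 4.5, 13.7]
grip_width: 0.0124
gripper_force: 50.4
```

Run:
```python
from h import *
im=env.get_image("scene");o=env.observe();print(o["position"],o["ft_force"],o["wrist_torque"])
cv2.imwrite("pics/raw_s2.png",im[:,:,::-1])
c=np.clip(im[235:262,305:335].astype(float)*1.8,0,255).astype(np.uint8)
b=cv2.imread("pics/scene0.png")[235:262,305:335]
r=lambda a:cv2.resize(a,None,fx=13,fy=13,interpolation=cv2.INTER_CUBIC)
cv2.imwrite("pics/g3.png",np.hstack([r(c[:,:,::-1]),r(b)]))
```

```text
[0.54099543 0.03017998 0.14749606] [-0.64569201  4.604705   13.78639956] [ 1.1037821  -0.00677513  0.04243879]
```

View pics/g3.png

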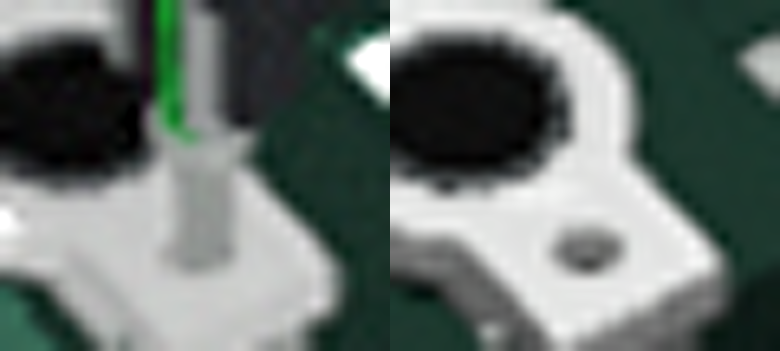

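Emit:
jog_arm([
  [0, 0, 0.005],
  [0.0017, 0, 0],
  [0, 0, -0.003],
  [0, 0, -0.002],
  [0, 0, 0],
], hand=[0, 0, 0, 0, 0], yaw=[0, 0, 0, 0, 0])

```text
time_s: 7.18
position: [0.541, 0.0288, 0.1448]
tool_rot: [[-0.994, 0.109, -0.002], [0.109, 0.994, -0.001], [0.001, -0.001, -1.0]]
ft_force: [-0.6, -4.5, -0.1]
grip_width: 0.0127
gripper_force: 49.1
```

Emit:
jog_arm([
  [0, -0.0005, -0.003],
  [0, 0, -0.003],
  [0, 0, -0.003],
  [0, 0, 0],
  [0, 0, 0],
], hand=[0, 0, 0, 0, 0], yaw=[0, 0, 0, 0, 0])

```text
time_s: 7.8
position: [0.5409, 0.0285, 0.1358]
tool_rot: [[-0.994, 0.109, -0.002], [0.109, 0.994, -0.001], [0.002, -0.001, -1.0]]
ft_force: [-2.3, -4.9, -0.9]
grip_width: 0.0129
gripper_force: 49.3
```

It's in the hole with only light side force. I'll continue down, easing the sideways load.

Emit:
jog_arm([
  [0, -0.0005, -0.004],
  [0, 0, -0.005],
  [0, 0, -0.005],
  [0, 0, -0.004],
  [0, 0, 0],
], hand=[0, 0, 0, 0, 0], yaw=[0, 0, 0, 0, 0])

```text
time_s: 8.43
position: [0.5408, 0.0283, 0.1175]
tool_rot: [[-0.994, 0.109, -0.002], [0.109, 0.994, -0.0], [0.002, -0.0, -1.0]]
ft_force: [-3.6, -4.6, -1.4]
grip_width: 0.0128
gripper_force: 49.2
```

Emit:
jog_arm([
  [-0.0004, -0.0004, -0.001],
  [0, 0, -0.001],
  [0, 0, -0.001],
  [0, 0, -0.001],
  [0, 0, 0],
], hand=[0, 0, 0, 0, 0], yaw=[0, 0, 0, 0, 0])

```text
time_s: 9.05
position: [0.5409, 0.028, 0.1142]
tool_rot: [[-0.994, 0.109, -0.0], [0.109, 0.994, -0.0], [0.0, -0.0, -1.0]]
ft_force: [-4.2, -4.3, 1.9]
grip_width: 0.0128
gripper_force: 49.3
```

Emit:
jog_arm([
  [-0.0003, -0.0003, -0.001],
  [0, 0, 0],
  [0, 0, 0],
  [0, 0, 0],
  [0, 0, 0],
], hand=[0, 0, 0.03, 0.05, 0.05], yaw=[0, 0, 0, 0, 0])

```text
time_s: 9.68
position: [0.5408, 0.0279, 0.1133]
tool_rot: [[-0.994, 0.109, 0.0], [0.109, 0.994, 0.0], [-0.0, 0.0, -1.0]]
ft_force: [0.3, 0.5, -0.7]
grip_width: 0.05
gripper_force: 0.0
```

Emit:
jog_arm([
  [0, 0, 0.02],
  [0, 0, 0.045],
  [0, 0, 0.045],
  [-0.01, -0.05, 0],
  [-0.011, -0.055, 0],
], hand=[0.06, 0.06, 0.06, 0.06, 0.06], yaw=[0, 0, 0, 0, 0])

```text
time_s: 10.3
position: [0.5196, -0.0779, 0.2238]
tool_rot: [[-0.994, 0.107, 0.002], [0.107, 0.994, -0.0], [-0.002, -0.0, -1.0]]
ft_force: [0.6, -0.1, 0.4]
grip_width: 0.0595
gripper_force: 0.0
```

Emit:
jog_arm([
  [-0.011, -0.055, 0],
  [-0.011, -0.055, 0],
  [-0.011, -0.055, 0],
  [-0.008, -0.046, -0.03],
  [0, 0, -0.03],
], hand=[0.06, 0.06, 0.06, 0.06, 0.06], yaw=[0, 0, 0, 0, 0])

```text
time_s: 10.92
position: [0.478, -0.2913, 0.1623]
tool_rot: [[-0.994, 0.113, 0.001], [0.113, 0.994, -0.001], [-0.001, -0.001, -1.0]]
ft_force: [0.2, 0.8, 0.4]
grip_width: 0.06
gripper_force: 0.0
```

Run:
```python
from h import *
np.set_printoptions(precision=4,suppress=True)
im=env.get_image("scene");t=env.get_image("top");o=env.observe();print(o["position"])
gs=blobs(im,(50,150,40),(70,255,255),(290,215,350,265),1)[0];gt=blobs(t,(50,150,40),(70,255,255),(300,205,340,245),1)[0]
print(gs[0],gs[1],gt[0],gt[1]);print(tri(gs[0],gt[0]),plane("scene",gs[0],.111))
r=lambda a,f:cv2.resize(a,None,fx=f,fy=f,interpolation=cv2.INTER_CUBIC)[:,:,::-1]
cv2.imwrite("pics/g4.png",np.hstack([r(im[205:285,285:365],5),r(im[150:230,205:285],5)]))
```

```text
[ 0.4774 -0.2879  0.1604]
[319.4675 246.013 ] [317 239   6  16  77] [318.7667 224.    ] [316 221   6   7  30]
(array([0.5413, 0.0289, 0.1118]), [np.float64(0.0006798479668699868), np.float64(0.0006798479668699012)]) [0.5404 0.0289 0.111 ]
```

View pics/g4.png

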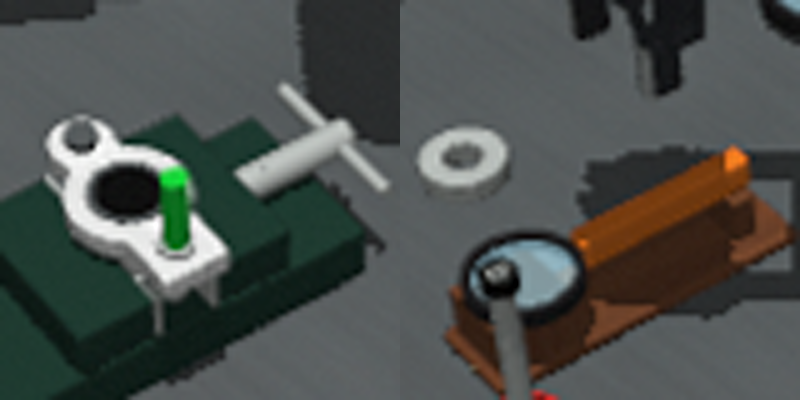

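The gauge is upright and seated: its shoulder is on the flange and its mid-handle measures z=0.112, against 0.111 expected. Descending on the loupe handle.

Emit:
jog_arm([
  [0, 0, -0.04],
  [0, 0, -0.04],
  [0, 0, -0.025],
  [0, 0, -0.012],
  [0, 0, 0],
], hand=[0.06, 0.06, 0.06, 0.06, 0.06], yaw=[0, 0, 0, 0, 0])

```text
time_s: 11.65
position: [0.4791, -0.2882, 0.0468]
tool_rot: [[-0.994, 0.108, 0.0], [0.108, 0.994, -0.0], [-0.0, -0.0, -1.0]]
ft_force: [-0.1, -0.5, 0.3]
grip_width: 0.0603
gripper_force: 0.0
```

Emit:
jog_arm([
  [0, 0, 0],
  [0, 0, 0],
  [0, 0, 0],
  [0, 0, 0],
  [0, 0, 0],
], hand=[0.035, 0.02, 0.0, 0.0, 0.0], yaw=[0, 0, 0, 0, 0], grip_force=70)

```text
time_s: 12.28
position: [0.479, -0.2886, 0.0474]
tool_rot: [[-0.994, 0.109, 0.001], [0.109, 0.994, -0.001], [-0.002, -0.001, -1.0]]
ft_force: [-0.6, 0.4, 6.1]
grip_width: 0.015
gripper_force: 68.8
```

Emit:
jog_arm([
  [0, 0, 0.01],
  [0, 0, 0.025],
  [0, 0, 0.04],
  [0, 0, 0.04],
  [0, 0, 0.025],
], hand=[0, 0, 0, 0, 0], yaw=[0, 0, 0, 0, 0])

```text
time_s: 12.9
position: [0.4788, -0.2883, 0.1889]
tool_rot: [[-0.994, 0.109, 0.002], [0.109, 0.994, -0.002], [-0.002, -0.002, -1.0]]
ft_force: [-0.0, -0.3, -0.6]
grip_width: 0.0146
gripper_force: 68.2
```

Emit:
jog_arm([
  [-0.001, 0.02, 0],
  [-0.002, 0.035, 0],
  [-0.003, 0.045, 0],
  [-0.003, 0.045, 0],
  [-0.003, 0.045, 0],
], hand=[0, 0, 0, 0, 0], yaw=[0, 0, 0, 0, 0])

```text
time_s: 13.52
position: [0.4653, -0.0955, 0.1852]
tool_rot: [[-0.994, 0.108, -0.002], [0.108, 0.994, 0.001], [0.002, 0.001, -1.0]]
ft_force: [0.2, 0.4, -1.3]
grip_width: 0.0148
gripper_force: 68.3
```

Emit:
jog_arm([
  [-0.003, 0.045, 0],
  [-0.002, 0.045, 0],
  [-0.001, 0.03, 0],
  [0, 0.015, 0],
  [0, 0, 0],
], hand=[0, 0, 0, 0, 0], yaw=[0, 0, 0, 0, 0])

```text
time_s: 14.15
position: [0.4602, 0.0374, 0.1858]
tool_rot: [[-0.994, 0.107, -0.001], [0.107, 0.994, 0.0], [0.001, -0.0, -1.0]]
ft_force: [0.5, -0.3, -0.2]
grip_width: 0.0147
gripper_force: 68.3
```

Run:
```python
from h import *
np.set_printoptions(precision=4,suppress=True)
im=env.get_image("scene");t=env.get_image("top");o=env.observe();print(o["position"],o["tool_rot"][:,2],o["ft_force"],o["wrist_torque"])
cv2.imwrite("pics/s5.png",im[:,:,::-1]);cv2.imwrite("pics/t5.png",t[:,:,::-1])
r=lambda a,f:cv2.resize(a,None,fx=f,fy=f,interpolation=cv2.INTER_CUBIC)[:,:,::-1]
cv2.imwrite("pics/g5.png",np.hstack([r(im[170:290,215:335],3.3),r(t[130:250,280:400],3.3)]))
```

```text
[0.4606 0.0362 0.186 ] [-0.0005 -0.0002 -1.    ] [ 0.9439 -0.1682 -0.8266] [ 0.0288  0.0374 -0.0236]
```

View pics/g5.png

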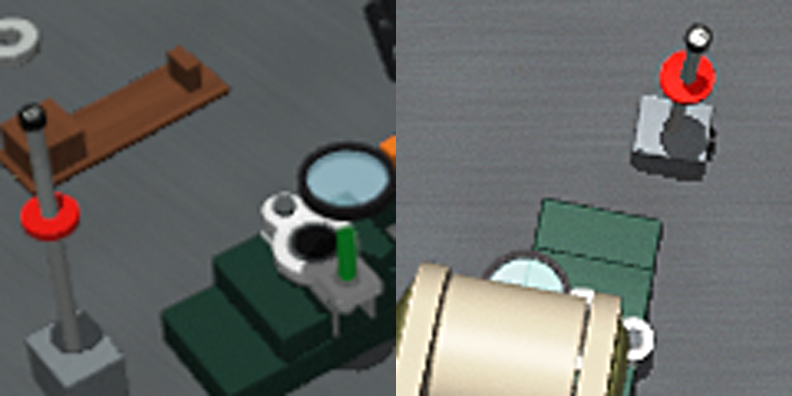

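The picture shows the loupe lens at crop (347,180) in the scene view, over the gauge and at roughly the collar's height. I'll refine the collar height using pixel residuals of points the robot knows (hole, lens).

Run:
```python
from h import *
np.set_printoptions(precision=4,suppress=True)
S=cv2.imread("pics/s5.png")[:,:,::-1];T=cv2.imread("pics/t5.png")[:,:,::-1]
def proj(n,P):
    c=env.calibration(n);q=np.array(c["rotation"]).T@(np.array(P)-c["position"]);return np.array([q[0]/q[2]*c["fx"]+c["cx"],q[1]/q[2]*c["fy"]+c["cy"]])
def ell(p): 
    h=cv2.convexHull(np.array(p).astype(np.float32));(c,_,_)=e=cv2.fitEllipse(h);x=h[:,0];return np.array(c),(x.min(0)+x.max(0))/2,e
cS=ell(blobs(S,(0,150,60),(8,255,255),(210,220,250,250),1)[0][2]);cT=ell(blobs(T,(0,150,60),(8,255,255),(350,135,390,170),1)[0][2])
print("collar",cS,cT)
hole=(.5407,.0283,.085)
rS=np.array([319.77,253.98])-proj("scene",hole);rT=np.array([318.88,226.26])-proj("top",hole);print("res",rS,rT)
for k in(0,1):
    print(tri(cS[k],cT[k])[0],tri(cS[k]-rS,cT[k]-rT)[0])
L=blobs(S,(85,30,80),(110,200,255),(295,205,340,245),1)[0];e=ell(L[2]);print("glass",e[2],e[1],L[1])
for z in(.184,.187):print("lens at",z,plane("scene",e[0],z),"corr",plane("scene",e[0]-rS,z))
g=plane("scene",(319.47,246.01),.111);gc=plane("scene",np.array((319.47,246.01))-rS,.111);print("gauge",g,gc)
# expected glass ellipse for level disc, same centre
c0=plane("scene",e[0],.185);q=np.array([proj("scene",c0+.029*np.array([np.cos(a),np.sin(a),0])) for a in np.linspace(0,6.28,60)]).astype(np.float32);print("level ellipse",cv2.fitEllipse(q))
```

```text
collar (array([229.6734, 235.0399]), array([229.5, 235. ], dtype=float32), ((229.67343139648438, 235.03993225097656), (14.606879234313965, 18.048484802246094), 82.27645874023438)) (array([367.8882, 152.9516]), array([368., 153.], dtype=float32), ((367.8882141113281, 152.95156860351562), (15.979940414428711, 16.237842559814453), 73.99441528320312))
res [0.3653 0.572 ] [0.0464 0.0868]
[ 0.704  -0.091   0.1854] [ 0.704  -0.0911  0.187 ]
[ 0.704  -0.0914  0.1852] [ 0.7041 -0.0915  0.1869]
glass ((319.7711181640625, 223.6556854248047), (16.702945709228516, 24.73784828186035), 88.2204818725586) [320. 224.] [308 216  25  17 335]
lens at 0.184 [0.5381 0.0297 0.184 ] corr [0.5374 0.0278 0.184 ]
lens at 0.187 [0.5402 0.0319 0.187 ] corr [0.5395 0.03   0.187 ]
gauge [0.5404 0.0289 0.111 ] [0.5396 0.027  0.111 ]
level ellipse ((319.7745056152344, 223.78811645507812), (17.973217010498047, 25.565650939941406), 88.3998031616211)
```

Emit:
jog_arm([
  [0.0015, -0.0015, 0.0025],
  [0, 0, 0],
  [0, 0, 0],
  [0, 0, 0],
  [0, 0, 0],
], hand=[0, 0, 0, 0, 0], yaw=[0, 0, 0, 0, 0])

```text
time_s: 14.88
position: [0.4621, 0.0352, 0.1888]
tool_rot: [[-0.994, 0.109, -0.0], [0.109, 0.994, -0.0], [0.0, -0.0, -1.0]]
ft_force: [0.0, 1.4, -0.6]
grip_width: 0.0151
gripper_force: 68.3
```

Run:
```python
from h import *
np.set_printoptions(precision=4,suppress=True)
S=env.get_image("scene");P=np.mean([env.observe()["position"] for _ in range(1)],0)
L=blobs(S,(85,30,80),(110,200,255),(295,205,340,245),1)[0];e=cv2.fitEllipse(cv2.convexHull(L[2].astype(np.float32)))
r=np.array([.365,.572]);print(P,plane("scene",np.array(e[0])-r,.1875))
g=blobs(S,(50,150,40),(70,255,255),(290,215,350,265),1)[0];print(g[0],g[1])
```

```text
[0.4621 0.0353 0.1888] [0.5396 0.0263 0.1875]
[319.6296 246.358 ] [317 239   6  16  81]
```

The lens now measures (0.5396,0.0263) and the gauge (0.5396,0.027). The lens centre is at about z=0.1867, level with the collar. Handing in.

```bash
python3 -c "
from rig import env
print(env.close_job())"
```

```text
the job is handed in; nothing more can be done
None
```

I handed the job in: the green gauge is seated in the flange hole and released, and the loupe is held level over it, with the lens within about 1 mm of the gauge's centre by my last measurement and about 0.187 m high (collar measured at 0.185–0.187 m).

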